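# Load the shuttle tray and index it to the next lock hole

## Task

Pour all six white grinding balls from the blue scoop into the white tray of the sliding section, and stand the empty scoop back upright on the bench. Then pull up the red lock knob, slide the section to the next hole, one hole towards the end block with the green cap, and let the pin drop fully into it. Finish while still gripping the knob with the pin engaged: do not let go. Leave the blue bottle, the timer and the yellow marker where they are.

Things in the scene. Friction and masses are not known exactly. Their poses are not given: they have to be found in the camera images.
- frame: grey shuttle frame fixed to the bench, 150 (x) x 266 (y) x 58 mm high; origin on the bench, near its middle. Two end blocks at y = +-123 mm carry, along y, a square steel tube 24 mm wide (axis at x = +60 mm, top at z = 54 mm; five holes at y = -70, -35, 0, 35, 70 mm, each 12 mm across by 11 mm along the tube, 11 mm deep) and a guide rod at x = -40 mm.
- green_cap: green plastic cap 70 x 21 x 12 mm, fixed on top of one of the two end blocks of the frame (origin: centre of its underside); marks the end towards which the section must go. It may be on either end. Top at z = 70 mm.
- white_cap: white cap of the same size on the other end block.
- section (a joint): position of the sliding section (blue sleeve 44 mm long on the tube, tray on its near side) along the frame's y axis, m; 0 = middle hole, where it starts locked; +-0.035 = neighbouring holes, +-0.070 = end holes, stops at +-0.074. It slides with about 1.5 N friction once the pin is clear and stays where it is left.
- tray_floor (a point): centre of the inner floor of the section's open white tray (moves with the section, axes parallel to the frame's), inside 70 x 70 mm, walls 3 mm thick; floor 35 mm and rim 82 mm above the bench. It lies 100 mm from the knob's axis, towards the frame's -x.
- pin (a joint): lift of the spring-loaded lock pin on the section, m: 0 = fully down, in the hole; the 8 mm thick pin clears the holes above 0.008; stop at 0.014. The spring pushes it down with 3.5 N at 0 and 7 N at the stop. Let down between holes it rests on the tube at 0.008.
- lock_knob: red ribbed round knob on the pin, 25 mm across, 28 mm high, axis upright; origin: centre of its underside, 86 mm above the bench when the pin is down. It rises with the pin and travels with the section: pull it up and push it along the frame's y to move the section. Below it are a 20 mm round collar (top 75 mm) and the blue sleeve (top 62 mm).
- knob_center (a point): middle of the red knob, the point to grip, 100 mm above the bench when the pin is down.
- scoop: blue scoop, open-topped box 96 (x) x 60 (y) x 56 mm high, 0.12 kg; origin: centre of its underside. Grip across its flat long sides (y = +-30 mm), low and firmly; a knock turns it in the fingers. Pouring lip at its -x end, 50 mm high; inside, a ramp rises at 42 degrees from the 4 mm floor at x = +8 mm to the lip. Tipped towards -x the balls roll out from 45 degrees on; 60 empties it.
- ball_0_center (a point): one of six identical white ceramic grinding balls, 16 mm across, 10 g, polished, rolling easily; this point is its centre. At the start all six lie in the scoop.
- ball_1_center (a point): one of six identical white ceramic grinding balls, 16 mm across, 10 g, polished, rolling easily; this point is its centre. At the start all six lie in the scoop.
- ball_2_center (a point): one of six identical white ceramic grinding balls, 16 mm across, 10 g, polished, rolling easily; this point is its centre. At the start all six lie in the scoop.
- ball_3_center (a point): one of six identical white ceramic grinding balls, 16 mm across, 10 g, polished, rolling easily; this point is its centre. At the start all six lie in the scoop.
- ball_4_center (a point): one of six identical white ceramic grinding balls, 16 mm across, 10 g, polished, rolling easily; this point is its centre. At the start all six lie in the scoop.
- ball_5_center (a point): one of six identical white ceramic grinding balls, 16 mm across, 10 g, polished, rolling easily; this point is its centre. At the start all six lie in the scoop.
- microscope: tall fixed microscope on the bench left of the scoop; origin at its foot. Its grey front part and eyepieces reach to x = 0.33 m, y = 0.3 to 0.5 m: swing the arm round in front of it or above it.
- small_blue_bottle: dark blue bottle, 54 mm across, 95 mm high, loose bystander; origin: centre of its underside.
- timer: white bench timer 58 x 64 x 18 mm, loose bystander; origin: centre of its underside.
- marker_yellow: yellow marker pen 17 x 135 x 18 mm lying along its y, loose bystander; origin: centre of its underside.

How it is judged (in metres and radians):
On the way, in this order (a step that is already met when the one before it is completed fails the run):
1. all six balls are in the tray (x of ball_0_center in the frame of tray_floor between -0.036 and 0.036 m and y of ball_0_center in the frame of tray_floor between -0.036 and 0.036 m and z of ball_0_center in the frame of tray_floor between 0 and 0.046 m and x of ball_1_center in the frame of tray_floor between -0.036 and 0.036 m and y of ball_1_center in the frame of tray_floor between -0.036 and 0.036 m and z of ball_1_center in the frame of tray_floor between 0 and 0.046 m and x of ball_2_center in the frame of tray_floor between -0.036 and 0.036 m and y of ball_2_center in the frame of tray_floor between -0.036 and 0.036 m and z of ball_2_center in the frame of tray_floor between 0 and 0.046 m and x of ball_3_center in the frame of tray_floor between -0.036 and 0.036 m and y of ball_3_center in the frame of tray_floor between -0.036 and 0.036 m and z of ball_3_center in the frame of tray_floor between 0 and 0.046 m and x of ball_4_center in the frame of tray_floor between -0.036 and 0.036 m and y of ball_4_center in the frame of tray_floor between -0.036 and 0.036 m and z of ball_4_center in the frame of tray_floor between 0 and 0.046 m and x of ball_5_center in the frame of tray_floor between -0.036 and 0.036 m and y of ball_5_center in the frame of tray_floor between -0.036 and 0.036 m and z of ball_5_center in the frame of tray_floor between 0 and 0.046 m), for 0.2 s.
2. the empty scoop stands upright on the bench, released (angle between scoop's own z axis and vertical below 0.1 rad and height (world z) of scoop between -0.004 and 0.004 m and contact force between scoop and the fingers below 0.1 N and linear speed of scoop below 0.02 m/s), for 0.2 s.
3. the lock pin is pulled clear of its hole (value of joint pin above 0.0075 m), for 0.1 s.
At the end, for the whole second after the job is handed in: section one hole (35 +-4 mm) towards the green cap and at rest, pin within 2 mm of fully down, fingers still on the knob (over 1.5 N); all six balls inside the tray, below its rim; scoop upright (within 0.1 rad) on the bench, released, at rest (all of step 1 and all of step 2 and ((y of green_cap in the frame of frame above 0 m and value of joint section between 0.031 and 0.039 m) or (not (y of green_cap in the frame of frame above 0 m) and value of joint section between -0.039 and -0.031 m)) and value of joint pin below 0.002 m and velocity of joint section between -0.01 and 0.01 m/s and contact force between lock_knob and the fingers above 1.5 N); the arm keeps its last pose, push and grip.
It fails at once if the blue bottle is pushed more than 25 mm from its place or tipped (distance of small_blue_bottle from where it was at the start of the episode above 0.025 m or angle between small_blue_bottle's own z axis and vertical above 0.5 rad).
It fails at once if the timer is pushed more than 25 mm from its place or tipped (distance of timer from where it was at the start of the episode above 0.025 m or angle between timer's own z axis and vertical above 0.5 rad).
It fails at once if the yellow marker is pushed more than 25 mm from its place (distance of marker_yellow from where it was at the start of the episode above 0.025 m).
It also fails if it takes over 72 s, if anything falls off the work surface, if the arm or the gripper's body presses on something with over 40 N, if the wrist force passes 120 N, or if a joint passes its speed limit or range.

## Robot

A 6-joint arm with a two-finger parallel gripper is mounted at the origin on a cart in front of the work surface, level with it; the furniture and walls round the work are solid. World frame = base frame: x ahead of the robot, y to its left, z up, the work surface at z = 0. Lengths are in mm, angles in degrees, forces in N, time in s.
With the tool pointing down it reaches from about 300 to 850 mm from the base axis. Payload 4.2 kg.
Tool frame: the origin (TCP) lies midway between the tips of the shut fingers; the grasp point (between the pads) lies 19 mm behind it; z points along the fingers, y is the line along which they close (so a half turn about z gives the same grasp; the last joint's range is limited). The gripper opens to 91 mm and grips with 3 to 60 N. Pads are 32 mm wide; open, the fingers measure 118 mm over their backs; the gripper's body (76 mm by 178 mm) begins 60 mm behind the grasp point.
Start: joints at [70.417, 18.312, 89.639, -0, 72.044, -1.146], TCP at [181.861, 545.5, 213.976] pointing down, gripper open.
Joint ranges: [-177.97, 177.97], [-48.28, 115.42], [12.27, 149.76], [-77.06, 257.06], [2.81, 150.46], [-146.56, 146.56]. Speed limits (degrees/s): [147.25, 147.25, 180, 180, 180, 180].

## Interface

Orientations are given as [roll, pitch, yaw] about the fixed x, y, z axes, in that order (R = Rz(yaw) Ry(pitch) Rx(roll)).
In Python, from workcell import env gives the robot as it stands.
- The arm moves only by the shell command python3 -m jog 'ROWS' [FORCE]. ROWS is a JSON object of lists of equal length, an entry for each row: "jaw": the finger opening in mm, from 0 to 91.2; "slide": the shift along the tool's x, y, z in units of 30 mm (1.0 is 30 mm), a list of three; "spin": the turn about the tool's z in units of 8 degrees (1.0 is 8 degrees). In form: {"jaw": [jaw, ...], "slide": [[dx, dy, dz], ...], "spin": [spin, ...]}. A call has 1 to 10 rows; each row shifts and turns the commanded pose from where the row before left it, along the tool's axes as they then stand; what a row does not reach is not made up. A row lasts 1/10 s, in which the tool goes at most 50 mm and 8.59 degrees, less where a joint would pass 70% of its speed; a pose out of reach is approached as far as the arm can. A call is refused whole if a number of a shift passes 1 or a number of a turn 1, either way. A call with a gripper value outside its range is refused whole. The fingers move at their own pace and stop on an object; FORCE is the grip in N (left out, the last holds). Time passes only in rows, so rows that do not move let the fingers close. It gives the time, the measured TCP pose, the force, the opening and the grip force at its end, in the units of the state.
- env.state(): the state, without advancing time (a new reading comes with each control period).
- env.grab_frame(name): name is "scene" or "side" or "wrist"; returns the picture (400x640x3 uint8, red, green, blue); there is no depth.
- env.camera_model(name): a dict with "fx", "fy", "cx", "cy" (pixels), "D" ([k1, k2, p1, p2, k3] as OpenCV has them; the pictures are not rectified), "camera_from_world" (4x4, takes a point from world to camera coordinates). Camera axes: x right, y up, looking along -z (the intrinsics and any distortion apply to the point x, -y, -z); pixel columns grow to the right and rows downward; lengths in mm; the calibration is good to about 2 mm. A picture is of the moment at which its call begins: read the wrist's pose just before it. camera_model takes no time and is no camera call; for the wrist camera it gives the pose at the moment of the call.
- env.job_done(): hands the job in; it is judged then, once.
The state is a dict: "time_s": time; "qpos": joint angles; "qvel": joint speeds; "effort": joint torques, N m; "ee_pos": TCP position; "ee_rot": TCP orientation; "force": force on the tool from outside, world axes, zero at the start; "torque": the same for the moment, N m; "gripper_width": finger opening in mm; "gripper_force": force on a finger pad.
Only numpy, scipy, OpenCV 4.12 (cv2) and the standard library are available. Lean on these libraries where they do the work, as an engineer would, in place of code of your own. Each camera call takes 0.05 s, during which the arm holds its last target. There are 200 camera calls.

## Working session

There is one attempt and no reset: what is moved stays moved. The work goes in short steps, Python scripts to look and compute and a shell command to move; the robot and the scene stay as the last step left them, time stands still between calls to the robot, and variables do not carry over. Pictures are saved under pics/ and viewed, at most 10 in all, crops included, and the job is handed in when it is done.

```bash
ls; mkdir -p pics; python3 - <<'E'
from workcell import env
import cv2,numpy as np
print(env.state())
for n in("scene","side","wrist"):
    m=env.camera_model(n);print(n,{k:np.round(np.array(v),3).tolist() for k,v in m.items()})
a=[env.grab_frame(n) for n in("scene","side")]
for n,i in zip(("scene","side"),a): cv2.imwrite(f"pics/{n}0.png",cv2.resize(i[:,:,::-1],(800,500),interpolation=cv2.INTER_CUBIC)); np.save(f"{n}0.npy",i)
E
```

```text
pics
{'time_s': 0.0, 'qpos': array([ 7.04164538e+01,  1.83501848e+01,  8.97054406e+01, -8.39363849e-04,
        7.20439033e+01, -1.14444590e+00]), 'qvel': array([-1.92360515e-02,  9.33415206e-05,  4.07019418e-02, -7.22455633e-02,
       -2.76286056e-02, -8.09800512e-02]), 'effort': array([-5.16793280e-04, -4.12467170e+01, -2.31979591e+01,  7.27270078e-02,
        4.54407837e-02, -1.42550307e-04]), 'ee_pos': array([181.69242506, 545.01152797, 213.14142372]), 'ee_rot': array([-1.79900475e+02, -1.19001567e-03,  1.61561158e+02]), 'force': array([ 0.04634694, -0.50487192,  0.48771582]), 'torque': array([-0.02097794,  0.01502553, -0.00715757]), 'gripper_force': 0.0, 'gripper_width': 91.41234856037967}
scene {'fx': 512.383, 'fy': 512.383, 'cx': 321.291, 'cy': 197.931, 'D': [-0.094, 0.0, 0.0, 0.0, 0.0], 'camera_from_world': [[-0.545, -0.838, 0.008, 209.296], [0.56, -0.357, 0.748, -394.015], [-0.624, 0.412, 0.664, -1283.207], [0.0, 0.0, 0.0, 1.0]]}
side {'fx': 368.663, 'fy': 368.663, 'cx': 316.825, 'cy': 196.987, 'D': [-0.078, 0.0, 0.0, 0.0, 0.0], 'camera_from_world': [[0.923, -0.385, -0.001, -488.948], [0.199, 0.475, 0.857, -148.983], [-0.33, -0.791, 0.515, -1016.045], [0.0, 0.0, 0.0, 1.0]]}
wrist {'fx': 314.849, 'fy': 314.849, 'cx': 322.004, 'cy': 202.941, 'D': [0.0, 0.0, 0.0, 0.0, 0.0], 'camera_from_world': [[0.316, 0.949, -0.002, -572.892], [-0.908, 0.302, -0.289, 33.084], [-0.273, 0.094, 0.957, -392.274], [0.0, 0.0, 0.0, 1.0]]}
```

View pics/scene0.png

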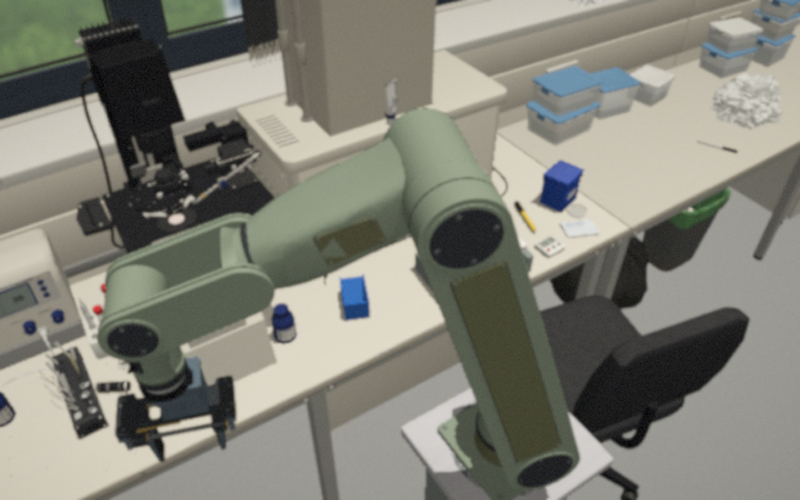

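View pics/side0.png

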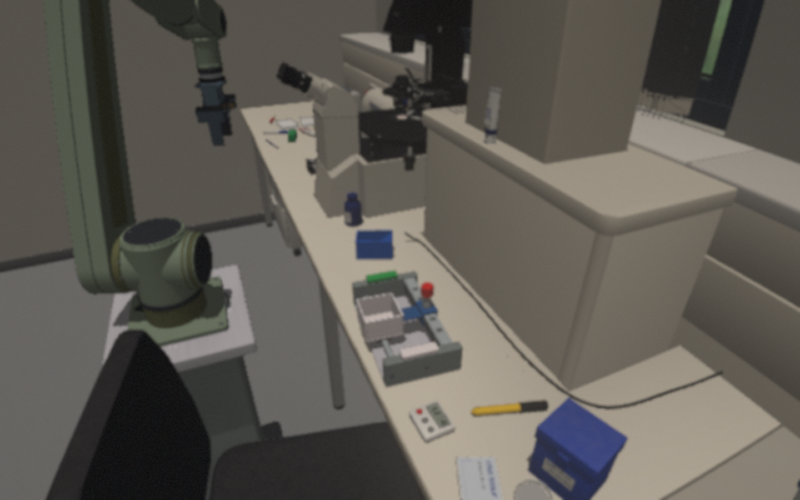

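```bash
cat > h.py <<'E'
from workcell import env
import cv2,numpy as np
from scipy.optimize import least_squares
from scipy.spatial.transform import Rotation as R
F=np.diag([1,-1,-1.])
def ray(m,px):
    K=np.array([[m["fx"],0,m["cx"]],[0,m["fy"],m["cy"]],[0,0,1.]])
    u=cv2.undistortPoints(np.array([[px]],float),K,np.array(m["D"],float))[0,0]
    T=np.array(m["camera_from_world"]);Rw=T[:3,:3]
    d=Rw.T@(F@[u[0],u[1],1]);return -Rw.T@T[:3,3],d/np.linalg.norm(d)
def onz(m,px,z):
    o,d=ray(m,px);return o+d*(z-o[2])/d[2]
def tri(*ob):
    A=np.zeros((3,3));b=np.zeros(3);P=[]
    for m,px in ob:
        o,d=ray(m,px);M=np.eye(3)-np.outer(d,d);A+=M;b+=M@o;P.append((o,M))
    x=np.linalg.solve(A,b);return x,[round(float(np.linalg.norm(M@(x-o))),1) for o,M in P]
def proj(m,p):
    T=np.array(m["camera_from_world"]);c=F@(T[:3,:3]@p+T[:3,3])
    K=np.array([[m["fx"],0,m["cx"]],[0,m["fy"],m["cy"]],[0,0,1.]])
    return cv2.projectPoints(c.reshape(1,1,3),np.zeros(3),np.zeros(3),K,np.array(m["D"],float))[0][0,0]
E
python3 - <<'E'
from h import *
np.set_printoptions(precision=1,suppress=True)
s=env.camera_model("side");c=env.camera_model("scene")
for n,p,z in(("bottlebase",(353,222),0),("bottletop",(353,196),95),("scooptop",(375,235),56),("green",(381,277),70),("knobtop",(427,285),110),("timer",(432,420),18),("mark",(510,408),15),("traytop",(381,302),82),("frame c near l",(384,380),10),("frame c near r",(461,362),10),("frame near top-l",(383,357),58),("frame near top-r",(459,345),58),("far-left top",(353,284),58),("far right top",(412,275),58)): print(n,onz(s,np.array(p)*.8,z))
for n,p,z in(("bottle",(282,308),95),("scoop",(354,284),56),("timer",(548,246),18)): print(n,onz(c,np.array(p)*.8,z))
b=env.state();print(R.from_euler('xyz',b['ee_rot'],degrees=True).as_matrix())
m=env.camera_model("wrist");print(-np.array(m["camera_from_world"])[:3,:3].T@np.array(m["camera_from_world"])[:3,3])
i=np.load("side0.npy")[:,:,::-1]
cv2.imwrite("pics/sc.png",cv2.resize(i[140:320,250:410],(533*1,600),interpolation=cv2.INTER_CUBIC))
E
```

```text
bottlebase [497.6 258.5   0. ]
bottletop [495.5 237.5  95. ]
scooptop [497.8  65.5  56. ]
green [ 436.3 -138.5   70. ]
knobtop [ 490.9 -254.2  110. ]
timer [ 391.  -486.4   18. ]
mark [ 525.4 -515.    15. ]
traytop [ 398.8 -236.2   82. ]
frame c near l [ 352.7 -367.3   10. ]
frame c near r [ 504.8 -382.3   10. ]
frame near top-l [ 355.4 -357.5   58. ]
frame near top-r [ 495.9 -383.3   58. ]
far-left top [ 375.7 -123.7   58. ]
far right top [ 509.8 -142.    58. ]
bottle [493.4 248.8  95. ]
scoop [507.9  56.8  56. ]
timer [ 387.5 -469.5   18. ]
[[-0.9  0.3 -0. ]
 [ 0.3  0.9 -0. ]
 [ 0.  -0.  -1. ]]
[104.2 570.2 383.8]
```

View pics/sc.png

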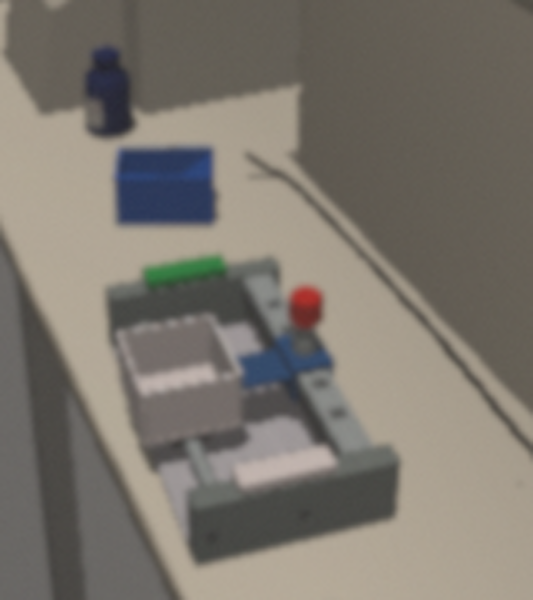

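```bash
python3 -m jog '{"jaw":[91,91,91,91,91,91,91],"slide":[[-0.41,-0.94,-0.41],[-0.41,-0.94,-0.41],[-0.41,-0.94,-0.41],[-0.41,-0.94,-0.41],[-0.41,-0.94,-0.41],[-0.41,-0.94,-0.41],[-0.41,-0.94,-0.41]],"spin":[0,0,0,0,0,0,0]}'
```

```text
time_s: 0.8
ee_pos: [200.9, 329.5, 300.2]
ee_rot: [-180.0, -0.0, 161.6]
force: [0.2, -0.2, 0.4]
gripper_width: 90.9
gripper_force: 0.0
```

```bash
python3 -m jog '{"jaw":[91,91,91,91,91,91,91,91,91,91],"slide":[[-0.92,-0.85,-0.17],[-0.92,-0.85,-0.17],[-0.92,-0.85,-0.17],[-0.92,-0.85,-0.17],[-0.92,-0.85,-0.17],[-0.92,-0.85,-0.17],[-0.92,-0.85,-0.17],[-0.92,-0.85,-0.17],[-0.92,-0.85,-0.17],[-0.92,-0.85,-0.17]],"spin":[-0.2,-0.2,-0.2,-0.2,-0.2,-0.2,-0.2,-0.2,-0.2,-0.2]}'
cat >snap.py <<'E'
import sys,pickle
from h import *
def snap(n,k):
    m=env.camera_model(n);i=env.grab_frame(n);pickle.dump((m,i),open(f"{k}.pkl","wb"));return m,i[:,:,::-1]
if __name__=="__main__":
    m,i=snap("wrist",sys.argv[1]);cv2.imwrite(f"pics/{sys.argv[1]}.png",cv2.resize(i,(800,500),interpolation=cv2.INTER_CUBIC))
E
python3 -m jog '{"jaw":[91,91],"slide":[[0,0,0],[0,0,0]],"spin":[0,0]}'; python3 snap.py w1
```

```text
time_s: 1.8
ee_pos: [421.9, 26.6, 351.0]
ee_rot: [180.0, -0.0, 177.6]
force: [0.2, 0.6, -0.4]
gripper_width: 91.4
gripper_force: 0.0
time_s: 2.0
ee_pos: [421.3, 27.8, 350.4]
ee_rot: [180.0, -0.1, 177.5]
force: [-0.3, 0.8, 0.2]
gripper_width: 91.2
gripper_force: 0.0
```

View pics/w1.png

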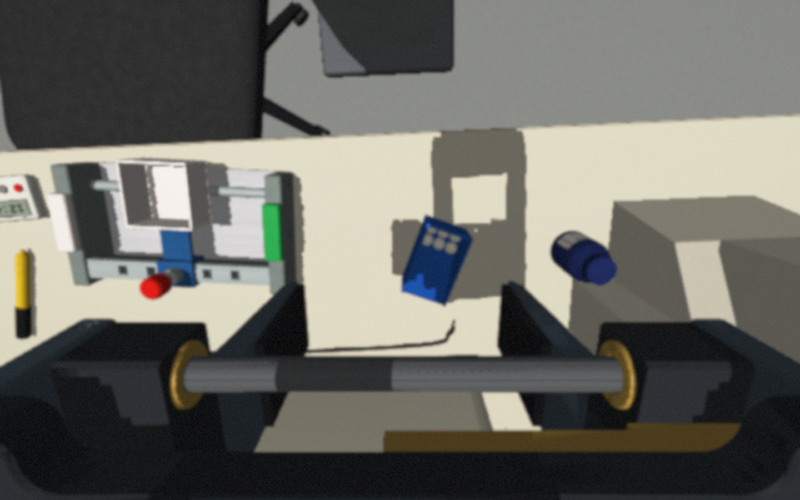

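```bash
python3 -m jog '{"jaw":[91,91,91,91,91,91,91],"slide":[[0,-0.85,0],[0,-0.85,0],[0,-0.85,0],[0,-0.85,0],[0,-0.85,0],[0,0,0],[0,0,0]],"spin":[0,0,0,0,0,0,0]}'
python3 - <<'E'
from snap import *
m1,i1=pickle.load(open("w1.pkl","rb"));i1=i1[:,:,::-1]
m2,i2=snap("wrist","w2")
s=env.camera_model("side")
r=lambda i,x,y,w,h,W,H:cv2.resize(i[y:y+h,x:x+w],(W,H),interpolation=cv2.INTER_CUBIC)
# projected expected places
for m in(m1,m2): print([proj(m,np.array(p,float)).round() for p in((505,57,56),(490,-254,110),(432,-250,60))])
p=proj(m2,np.array((505,57,56.)));q=proj(m2,np.array((432,-250,60.)))
x,y=int(p[0])-40,int(p[1])-50;u,v=int(q[0])-100,int(q[1])-75
x,y,u,v=max(x,0),max(y,0),max(u,0),max(v,0)
print("w2 scoop crop",x,y,"frame crop",u,v)
A=np.hstack([r(i1,315,165,80,85,320,300)[:,:],r(i2,x,y,80,85,320,300)]) 
B=np.hstack([r(i1,35,120,215,125,400,300)[:, :],r(i2,u,v,215,125,400,300)])
C=np.zeros((600,800,3),np.uint8);C[:300,:640]=A;C[300:]=B
cv2.imwrite("pics/c1.png",C)
E
```

```text
time_s: 2.75
ee_pos: [415.4, -98.2, 351.0]
ee_rot: [179.9, -0.0, 177.6]
force: [0.2, 0.1, -0.4]
gripper_width: 90.7
gripper_force: 0.0
[array([344., 218.]), array([124., 230.]), array([138., 182.])]
[array([424., 218.]), array([214., 229.]), array([222., 181.])]
w2 scoop crop 384 167 frame crop 122 106
```

View pics/c1.png

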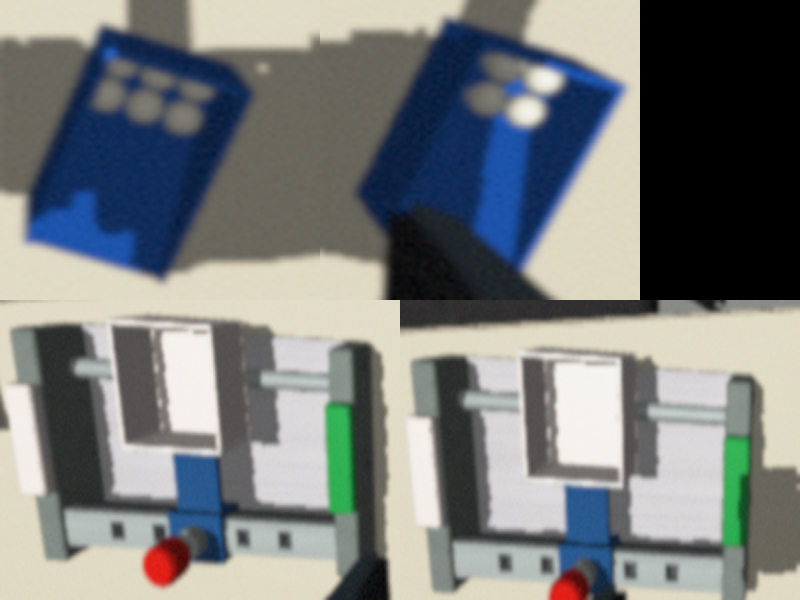

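```bash
cat > m1.py <<'E'
from snap import *
np.set_printoptions(precision=1,suppress=True)
m1=pickle.load(open("w1.pkl","rb"))[0];m2=pickle.load(open("w2.pkl","rb"))[0]
S1=lambda x,y:(315+(x+.5)/4-.5,165+(y+.5)*85/300-.5)
S2=lambda x,y:(384+(x-320+.5)/4-.5,167+(y+.5)*85/300-.5)
F1=lambda x,y:(35+(x+.5)*215/400-.5,120+(y-300+.5)*125/300-.5)
F2=lambda x,y:(122+(x-400+.5)*215/400-.5,106+(y-300+.5)*125/300-.5)
print("scoop deepR",tri((m1,S1(252,93)),(m2,S2(625,88))))
print("lipR z50",onz(m1,S1(165,278),50),onz(m1,S1(165,278),56)," lipL",onz(m1,S1(27,240),50),onz(m2,S2(360,195),50))
P={}
for n,a,b in(("g1",(328,402),(725,436)),("g2",(352,404),(748,437)),("g3",(354,512),(745,545)),("g4",(329,514),(722,545)),
 ("t1",(112,318),(519,351)),("t2",(213,324),(621,355)),("t3",(220,455),(622,487)),("t4",(123,447),(526,478)),("h-70",(118,531),(505,562)),("h-35",(159,532),(547,565)),("h35",(243,537),(630,570)),("h70",(285,540),(672,572))):
    P[n],e=tri((m1,F1(*a)),(m2,F2(*b)));print(n,P[n],e,"z-fixed:",onz(m1,F1(*a),{"g":70,"t":82,"h":54}[n[0]])[:2],onz(m2,F2(*b),{"g":70,"t":82,"h":54}[n[0]])[:2])
E
python3 m1.py
```

```text
scoop deepR (array([464.3, 109.5,  55.8]), [0.5, 0.5])
lipR z50 [551.8  75.7  50. ] [549.1  75.1  56. ]  lipL [530.5  20.5  50. ] [512.   10.8  50. ]
g1 [ 408.5 -136.8   59.1] [0.4, 0.4] z-fixed: [ 406.5 -132.8] [ 407.1 -135.8]
g2 [ 410.6 -118.7   56.6] [0.0, 0.0] z-fixed: [ 408.5 -114.4] [ 408.4 -118.1]
g3 [ 478.9 -124.7   61.7] [0.1, 0.1] z-fixed: [ 476.3 -121.9] [ 476.3 -124.2]
g4 [ 476.8 -143.1   67.7] [0.5, 0.5] z-fixed: [ 476.7 -142.3] [ 475.5 -142.8]
t1 [ 350.6 -286.2   71.8] [0.2, 0.2] z-fixed: [ 350.2 -279.1] [ 350.4 -281.9]
t2 [ 356.5 -209.4   75.8] [0.4, 0.4] z-fixed: [ 356.8 -206.1] [ 355.8 -207.8]
t3 [ 432.4 -215.9   82.2] [0.2, 0.2] z-fixed: [ 432.6 -216.1] [ 432.3 -216. ]
t4 [ 423.8 -288.3   83.4] [0.4, 0.4] z-fixed: [ 424.4 -289.4] [ 423.7 -288.9]
h-70 [ 485.3 -328.9   52.5] [0.4, 0.4] z-fixed: [ 485.2 -327.8] [ 484.4 -328. ]
h-35 [ 487.  -292.    56.1] [0.2, 0.2] z-fixed: [ 487.4 -293.4] [ 488. -293.]
h35 [ 494.2 -223.3   54. ] [0.2, 0.2] z-fixed: [ 494.  -223.3] [ 494.4 -223.4]
h70 [ 497.3 -187.9   54.5] [0.2, 0.2] z-fixed: [ 497.7 -188.2] [ 497.3 -188. ]
```

```bash
python3 -m jog '{"jaw":[91,91,91,91,91,91,91,91,91,91],"slide":[[-0.4,0.927,0.2],[-0.4,0.927,0.2],[-0.4,0.927,0.2],[-0.4,0.927,0.2],[-0.4,0.927,0.2],[-0.4,0.927,0.2],[0,0,1],[0,0,1],[0,0,1],[0,0,0]],"spin":[0,0,0,0,0,0,0.8,0.8,0.775,0]}'; python3 -m jog '{"jaw":[91],"slide":[[0,0,0]],"spin":[0]}'
python3 - <<'E'
from snap import *
m,i=snap("wrist","w3")
cv2.imwrite("pics/w3.png",cv2.resize(i[0:300,120:560],(800,545),interpolation=cv2.INTER_CUBIC))
m,i=snap("side","s3")
E
```

```text
time_s: 3.8
ee_pos: [491.8, 65.7, 221.4]
ee_rot: [-179.8, -0.5, 158.7]
force: [-0.2, -0.5, -0.2]
gripper_width: 91.1
gripper_force: 0.0
time_s: 3.9
ee_pos: [494.9, 65.4, 225.6]
ee_rot: [180.0, -0.0, 158.8]
force: [0.5, 0.7, 0.2]
gripper_width: 90.9
gripper_force: 0.0
```

View pics/w3.png

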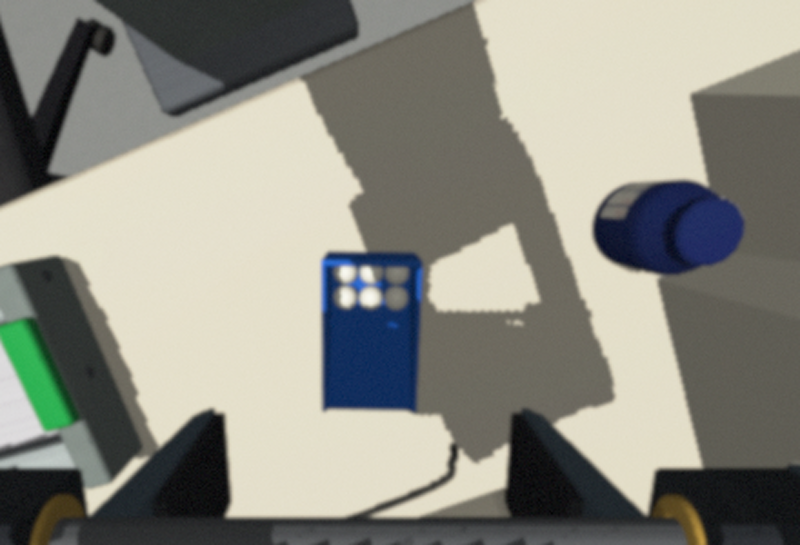

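```bash
python3 - <<'E'
from snap import *
np.set_printoptions(precision=1,suppress=True)
m=pickle.load(open("w3.pkl","rb"))[0]
C=lambda x,y:(120+(x+.5)*.55-.5,(y+.5)*.55-.5)
for n,p,z in(("deepL",(323,265),56),("deepR",(421,265),56),("lipL",(323,410),50),("lipR",(417,410),50)): print(n,onz(m,C(*p),z))
T=np.array([494.9,65.4,0]);y=np.radians(158.7);X=np.array([np.cos(y),np.sin(y),0]);Y=np.array([np.sin(y),-np.cos(y),0])
for n,p,z in(("deepL",(323,265),56),("deepR",(421,265),56),("lipL",(323,410),50),("lipR",(417,410),50)):
  d=onz(m,C(*p),z)-T;print(n,d@X,d@Y)
E
```

```text
deepL [444.9  55.4  56. ]
deepR [465.8 109.2  56. ]
lipL [531.   19.2  50. ]
lipR [553.   75.8  50. ]
deepL 42.93019930388936 -27.45048566710714
deepR 42.998822653203185 30.21361642853128
lipL -50.42738727040912 -29.898319593749687
lipR -50.34996252452697 30.783710184837524
```

```bash
python3 -m jog '{"jaw":[91,91,91,91,91,91,91,91,91,91],"slide":[[0,0.03,0.9],[0,0,0.9],[0,0,0.9],[0,0,0.9],[0,0,0.9],[0,0,0.9],[0,0,0.9],[0,0,0.6],[0,0,0.3],[0,0,0]],"spin":[0,0,0,0,0,0,0,0,0,0]}'; python3 -m jog '{"jaw":[80,72,66,62,60,55,50,50,50],"slide":[[0,0,0],[0,0,0],[0,0,0],[0,0,0],[0,0,0],[0,0,0],[0,0,0],[0,0,0],[0,0,0]],"spin":[0,0,0,0,0,0,0,0,0]}' 25
```

```text
time_s: 5.0
ee_pos: [495.9, 65.3, 9.2]
ee_rot: [180.0, 0.0, 158.6]
force: [-0.4, -0.3, 0.1]
gripper_width: 91.2
gripper_force: 0.0
time_s: 5.9
ee_pos: [495.8, 65.5, 9.5]
ee_rot: [179.9, 0.1, 158.5]
force: [-0.6, 1.9, 5.7]
gripper_width: 60.1
gripper_force: 25.0
```

```bash
python3 -m jog '{"jaw":[50,50,50,50,50,50,50,50,50,50],"slide":[[0,0,0.0],[0,0,-0.4],[0,0,-0.9],[0,0,-1],[0,0,-1],[0,0,-0.7],[0.1,-0.4,0],[0.2,-0.8,0],[0.2,-0.9,0],[0.2,-0.9,0]],"spin":[0,0,0,0,0,0,0,0,0,0]}' 40; python3 -m jog '{"jaw":[50,50,50,50,50,50,50,50,50,50],"slide":[[0.2,-0.9,0],[0.2,-0.9,0],[0.2,-0.9,0],[0.25,-0.9,0],[0.25,-0.9,0],[0.25,-0.9,0],[0.25,-0.9,0],[0.2,-0.9,0],[0.2,-0.9,0],[0.18,-0.82,0]],"spin":[0,0,0,0,0,0,0,0,0,0]}';python3 -m jog '{"jaw":[50,50,50,50,50,50],"slide":[[0.1,-0.4,0],[0,0,0],[0,0,0],[0,0,0],[0,0,0],[0,0,0]],"spin":[0,-0.4,-0.6,-0.6,-0.45,0]}'; python3 - <<'E'
from snap import *
a,i=snap("side","s4");b,j=snap("wrist","w4")
C=np.hstack([cv2.resize(i[100:320,200:420],(400,400),interpolation=cv2.INTER_CUBIC),cv2.resize(j[:,:400],(400,400),interpolation=cv2.INTER_CUBIC)])
cv2.imwrite("pics/s4.png",C)
E
```

```text
time_s: 6.9
ee_pos: [440.2, -12.2, 127.5]
ee_rot: [-179.9, -0.2, 158.6]
force: [0.0, -0.4, -1.9]
gripper_width: 59.9
gripper_force: 39.9
time_s: 7.9
ee_pos: [281.4, -236.1, 127.7]
ee_rot: [180.0, -0.2, 158.5]
force: [1.2, -0.4, -1.7]
gripper_width: 59.9
gripper_force: 39.9
time_s: 8.5
ee_pos: [275.2, -245.3, 127.7]
ee_rot: [179.9, -0.2, 174.9]
force: [0.1, 0.1, -1.6]
gripper_width: 60.0
gripper_force: 39.9
```

View pics/s4.png

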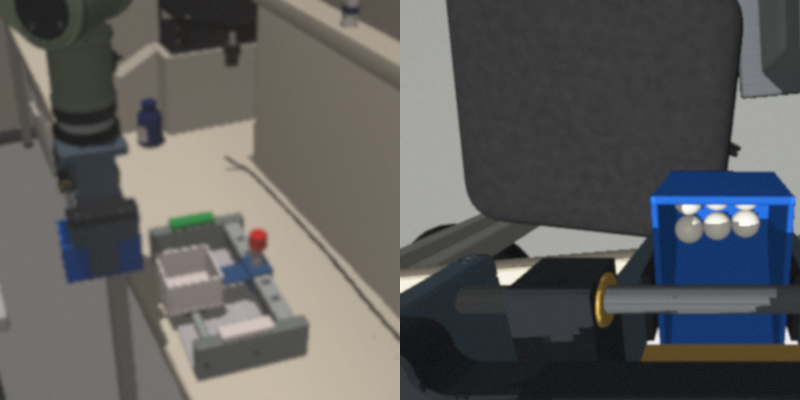

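```bash
python3 -m jog '{"jaw":[50,50,50,50,50,50,50,50],"slide":[[0,0.1,0.3],[0,0.12,0.6],[0,0,0.5],[0,0,0.08],[-0.2,0,0],[-0.3,0,0],[-0.16,0,0],[0,0,0]],"spin":[0,0,0,0,0,0,0,0]}' 40; python3 -m jog '{"jaw":[50,50,50,50],"slide":[[-0.15,0,0],[-0.15,0,0],[0,0,0],[0,0,0]],"spin":[0,0,0,0]}' 20
```

```text
time_s: 9.4
ee_pos: [298.8, -242.0, 85.2]
ee_rot: [-179.9, 0.1, 175.0]
force: [0.2, 0.3, -1.4]
gripper_width: 59.6
gripper_force: 39.9
time_s: 9.8
ee_pos: [305.1, -241.6, 84.4]
ee_rot: [179.9, -0.2, 175.0]
force: [-5.3, 0.2, 0.1]
gripper_width: 60.0
gripper_force: 20.0
```

```bash
python3 -m jog '{"jaw":[50,50,50,50,50,50],"slide":[[-0.1,0,-0.18],[-0.1,0,-0.18],[-0.17,0,-0.17],[-0.17,0,-0.17],[0,0,0],[0,0,0]],"spin":[0,0,0,0,0,0]}' 20
python3 - <<'E'
from snap import *
a,i=snap("side","s5")
cv2.imwrite("pics/s5.png",cv2.resize(i[130:290,220:380],(600,600),interpolation=cv2.INTER_CUBIC))
E
```

```text
time_s: 10.4
ee_pos: [323.3, -243.9, 106.0]
ee_rot: [-180.0, 0.1, 175.0]
force: [0.8, 0.1, -1.5]
gripper_width: 59.9
gripper_force: 20.0
```

View pics/s5.png

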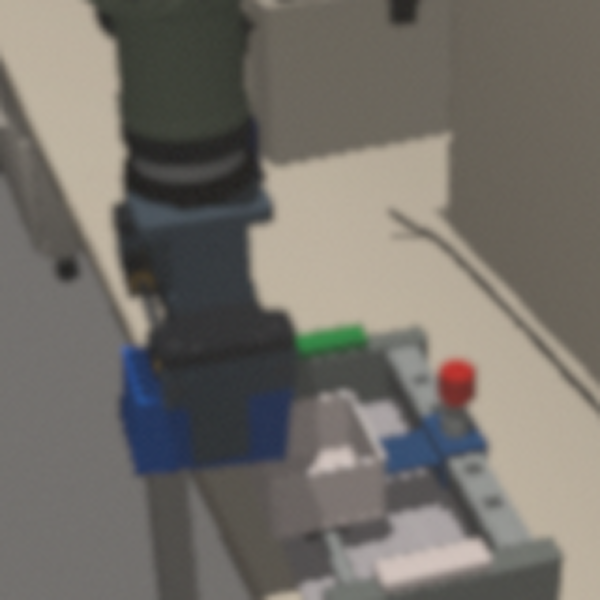

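```bash
python3 -m jog '{"jaw":[50,50,50,50,50,50,50,50],"slide":[[0.5,0,0],[0.4,0,0],[0,0,0.5],[0,0,0.45],[-0.2,0,0],[-0.1,0,0],[0,0,0],[0,0,0]],"spin":[0,0,0,0,0,0,0,0]}' 10; for k in 1 2 3; do python3 -m jog '{"jaw":[50,50,50],"slide":[[-0.07,0,0],[0,0,0],[0,0,0]],"spin":[0,0,0]}' | grep -E "pos|force"; done
```

```text
time_s: 11.25
ee_pos: [304.8, -242.2, 77.6]
ee_rot: [-180.0, 0.0, 175.0]
force: [-0.1, 0.4, -1.6]
gripper_width: 60.2
gripper_force: 10.0
ee_pos: [306.7, -242.1, 77.2]
force: [-0.4, -0.2, -0.8]
gripper_force: 10.0
ee_pos: [308.8, -242.3, 77.1]
force: [-0.8, -0.0, -2.0]
gripper_force: 10.0
ee_pos: [309.1, -241.9, 76.9]
force: [-5.4, -0.9, 1.3]
gripper_force: 10.0
```

```bash
python3 -m jog '{"jaw":[50,50,50,50],"slide":[[-0.06,0,-0.13],[-0.06,0,-0.13],[0,0,0],[0,0,0]],"spin":[0,0,0,0]}' | grep -E "pos|force:";python3 -m jog '{"jaw":[50,50,50,50],"slide":[[-0.1,0,-0.1],[-0.06,0,-0.1],[0,0,0],[0,0,0]],"spin":[0,0,0,0]}' | grep -E "pos|force:"
```

```text
ee_pos: [312.1, -241.4, 84.4]
force: [-6.1, 1.2, 1.4]
gripper_force: 10.0
ee_pos: [316.9, -241.9, 90.4]
force: [-5.4, 1.1, 0.3]
gripper_force: 10.0
```

```bash
cat > tilt.py <<'E'
from snap import *
import sys
# tilt of the scoop from its near-side outline in the side view (plane: frame y = -30)
m,i=snap("side","t")
hsv=cv2.cvtColor(np.ascontiguousarray(i),cv2.COLOR_BGR2HSV);k=cv2.inRange(hsv,(105,150,60),(125,255,255))
n,l,st,_=cv2.connectedComponentsWithStats(k)
T=np.array(env.state()["ee_pos"]);u=proj(m,T)
ok=[q for q in range(1,n) if st[q,4]>25 and abs(st[q,0]+st[q,2]/2-u[0])<40 and abs(st[q,1]+st[q,3]/2-u[1])<45]
y,x=np.nonzero(np.isin(l,ok));h=cv2.convexHull(np.c_[x,y].astype(np.float32))[:,0]
ex=np.array([.996,-.089,0]);ey=np.array([.089,.996,0]);p0=T-30*ey
def pt(px):
    o,d=ray(m,px);w=o+d*((p0-o)@ey)/(d@ey);return round(float((w-T)@ex),1),round(float(w[2]),1)
for a,b in zip(h,np.roll(h,-1,0)):
    if np.hypot(*(a-b))>6:
        A,B=pt(a),pt(b);print(a,b,A,B,"ang",round(float(np.degrees(np.arctan2(B[1]-A[1],B[0]-A[0]))),1))
E
python3 -m jog '{"jaw":[50,50,50,50],"slide":[[-0.1,0,-0.1],[-0.1,0,-0.1],[0,0,0],[0,0,0]],"spin":[0,0,0,0]}' | grep -E "pos|force:"; python3 tilt.py
```

```text
ee_pos: [323.3, -242.6, 96.5]
force: [-5.4, 2.5, 0.9]
gripper_force: 10.0
[259. 254.] [253. 253.] (-46.2, 106.5) (-59.4, 112.7) ang 154.8
[251. 249.] [249. 241.] (-62.7, 125.1) (-65.0, 148.3) ang 95.7
[249. 241.] [251. 234.] (-65.0, 148.3) (-58.8, 166.2) ang 70.9
[251. 234.] [254. 225.] (-58.8, 166.2) (-50.1, 188.5) ang 68.7
[257. 225.] [261. 236.] (-43.7, 187.1) (-37.5, 155.9) ang -78.8
[261. 236.] [263. 245.] (-37.5, 155.9) (-35.0, 130.0) ang -84.5
[263. 245.] [264. 251.] (-35.0, 130.0) (-34.1, 112.3) ang -87.1
```

```bash
python3 -m jog '{"jaw":[50,50,50,50],"slide":[[-0.13,0,-0.1],[-0.13,0,-0.1],[0,0,0],[0,0,0]],"spin":[0,0,0,0]}' | grep -E "pos|force:"; python3 tilt.py|head -4; python3 -m jog '{"jaw":[50,50,50,50],"slide":[[-0.14,0,-0.08],[-0.14,0,-0.08],[0,0,0],[0,0,0]],"spin":[0,0,0,0]}' | grep -E "pos|force:"; python3 tilt.py
```

```text
ee_pos: [331.7, -243.6, 102.6]
force: [-5.6, 1.4, 1.5]
gripper_force: 10.0
[265. 251.] [259. 250.] (-40.2, 112.0) (-53.5, 118.2) ang 155.0
[253. 246.] [251. 238.] (-65.9, 132.6) (-68.2, 155.6) ang 95.7
[252. 232.] [256. 223.] (-64.5, 171.2) (-53.7, 192.9) ang 63.5
[261. 222.] [264. 231.] (-42.8, 193.2) (-38.1, 168.1) ang -79.4
ee_pos: [340.8, -244.8, 107.6]
force: [-3.6, 1.9, 0.6]
gripper_force: 10.0
[256. 243.] [254. 237.] (-67.8, 139.7) (-70.7, 157.1) ang 99.5
[257. 224.] [263. 216.] (-61.1, 190.1) (-46.6, 208.0) ang 51.0
[268. 229.] [269. 239.] (-38.3, 171.8) (-38.0, 144.1) ang -89.4
```

```bash
python3 -m jog '{"jaw":[50,50,50,50],"slide":[[-0.15,0,-0.07],[-0.15,0,-0.07],[0,0,0],[0,0,0]],"spin":[0,0,0,0]}' | grep -E "pos|force:"; python3 tilt.py; python3 - <<'E'
from snap import *
a,i=snap("side","s5");b,j=snap("wrist","w5")
C=np.hstack([cv2.resize(i[170:270,240:340],(400,400),interpolation=cv2.INTER_CUBIC),cv2.resize(j[80:280,180:380],(400,400),interpolation=cv2.INTER_CUBIC)])
cv2.imwrite("pics/s6.png",C)
E
```

```text
ee_pos: [351.1, -246.3, 112.2]
force: [-2.7, 0.7, 1.2]
gripper_force: 10.0
[267. 243.] [260. 240.] (-53.7, 134.4) (-68.7, 146.4) ang 141.3
[258. 236.] [256. 228.] (-72.2, 158.3) (-74.6, 180.6) ang 96.1
[256. 226.] [265. 216.] (-74.2, 185.8) (-52.7, 207.6) ang 45.4
[270. 213.] [276. 245.] (-41.4, 213.1) (-33.6, 123.9) ang -85.0
```

View pics/s6.png

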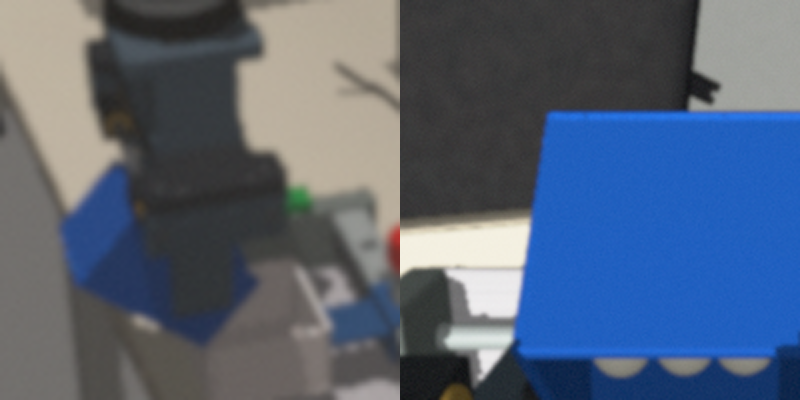

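```bash
python3 -m jog '{"jaw":[50,50,50,50],"slide":[[-0.08,0,0.03],[-0.08,0,0.03],[0,0,0],[0,0,0]],"spin":[0,0,0,0]}' | grep -E "pos|force:"; python3 tilt.py; python3 -m jog '{"jaw":[50,50,50,50],"slide":[[-0.06,0,0.03],[-0.06,0,0.03],[0,0,0],[0,0,0]],"spin":[0,0,0,0]}' | grep -E "pos|force:"; python3 tilt.py
```

```text
ee_pos: [355.8, -246.8, 110.9]
force: [-2.9, 2.2, 5.8]
gripper_force: 10.0
[276. 237.] [266. 238.] (-37.0, 146.5) (-59.6, 148.9) ang 173.9
[260. 236.] [258. 229.] (-72.5, 157.3) (-75.2, 177.0) ang 97.8
[258. 225.] [266. 216.] (-74.3, 187.5) (-55.3, 207.2) ang 46.0
[273. 216.] [276. 236.] (-40.1, 204.1) (-36.8, 149.3) ang -86.6
ee_pos: [359.8, -247.3, 109.4]
force: [-1.7, 0.9, 7.3]
gripper_force: 10.0
[276. 225.] [271. 238.] (-39.1, 179.3) (-52.5, 146.4) ang -112.2
[262. 235.] [259. 226.] (-71.9, 159.2) (-76.5, 184.6) ang 100.3
[259. 224.] [270. 213.] (-76.1, 189.8) (-50.2, 213.2) ang 42.1
[275. 218.] [276. 224.] (-40.2, 198.1) (-38.9, 181.9) ang -85.4
```

```bash
python3 -m jog '{"jaw":[50,50,50,50],"slide":[[-0.1,0,-0.02],[-0.1,0,-0.02],[0,0,0],[0,0,0]],"spin":[0,0,0,0]}' | grep -E "pos|force:"; python3 tilt.py; python3 -m jog '{"jaw":[50,50,50,50],"slide":[[-0.1,0,-0.02],[-0.1,0,-0.02],[0,0,0],[0,0,0]],"spin":[0,0,0,0]}' | grep -E "pos|force:"; python3 tilt.py
```

```text
ee_pos: [365.0, -247.5, 109.6]
force: [-2.6, 1.3, 3.1]
gripper_force: 10.0
[278. 225.] [269. 235.] (-39.7, 178.1) (-61.6, 155.5) ang -134.1
[263. 220.] [270. 214.] (-71.7, 198.2) (-55.5, 210.5) ang 37.2
[277. 214.] [278. 221.] (-40.3, 207.4) (-39.1, 188.7) ang -86.3
ee_pos: [371.4, -248.0, 110.7]
force: [0.6, -0.1, -1.6]
gripper_force: 10.0
[279. 226.] [274. 231.] (-43.8, 174.8) (-55.8, 163.8) ang -137.5
[269. 216.] [274. 212.] (-64.2, 205.7) (-52.7, 213.7) ang 34.8
```

```bash
for k in 1 2 3 4; do python3 -m jog '{"jaw":[50],"slide":[[0,0,0]],"spin":[0]}' | grep -E "force: \["; done; python3 - <<'E'
from snap import *
a,i=snap("side","s7");b,j=snap("wrist","w7")
C=np.hstack([cv2.resize(i[160:260,240:340],(400,400),interpolation=cv2.INTER_CUBIC),cv2.resize(j[80:280,220:420],(400,400),interpolation=cv2.INTER_CUBIC)])
cv2.imwrite("pics/s7.png",C)
E
```

```text
force: [0.2, 0.5, -0.8]
force: [0.4, -0.3, -0.7]
force: [0.2, -0.2, -1.4]
force: [-0.4, -0.1, -1.3]
```

View pics/s7.png

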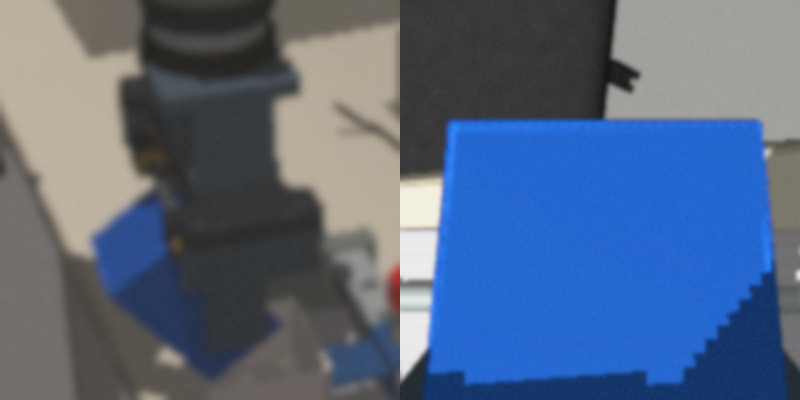

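```bash
python3 -m jog '{"jaw":[50,50,50,50,50,50],"slide":[[-0.1,0,0],[0.1,0,0],[-0.1,0,0],[0.1,0,0],[0,0,0],[0,0,0]],"spin":[0,0,0,0,0,0]}' >/dev/null; for k in 1 2 3 4 5 6; do python3 -m jog '{"jaw":[50],"slide":[[0,0,0]],"spin":[0]}' | grep -E "force: \["; done; python3 tilt.py
python3 - <<'E'
from snap import *
b,j=pickle.load(open("w7.pkl","rb"));hsv=cv2.cvtColor(j,cv2.COLOR_RGB2HSV)
# character map of blue/white/other in the wrist image under the scoop
k=np.where(cv2.inRange(hsv,(105,120,30),(128,255,255))>0,'b',np.where((hsv[...,1]<60)&(hsv[...,2]>120),'W',np.where(hsv[...,2]<70,'.','g')))
for r in k[130:400:8,200:460:5]: print(''.join(r))
E
```

```text
force: [0.5, -0.4, -1.5]
force: [0.6, -0.7, -0.6]
force: [-0.1, -0.3, -1.3]
force: [-0.3, -0.2, -0.5]
force: [0.8, -0.2, -1.1]
force: [-0.7, -0.2, -1.5]
[265. 226.] [265. 219.] (-74.2, 181.4) (-72.8, 199.7) ang 85.6
[265. 219.] [271. 214.] (-72.8, 199.7) (-58.9, 209.9) ang 36.3
[280. 215.] [280. 224.] (-39.4, 203.3) (-40.7, 179.7) ang -93.2
.........................WWWWWWWWWWWWWWWWWWWWWWWWWWW
..........ggggggggggggg.bWWWWWWWWWWWWWWWWWWWWWWWWWWW
.........bbbbbbbbbbbbbbbbbbbbbbbbbbbbbbbbWWWWWWWWWWW
.........bbbbbbbbbbbbbbbbbbbbbbbbbbbbbbbbWgggggggggg
........gbbbbbbbbbbbbbbbbbbbbbbbbbbbbbbbbWWWWWWWWWWW
ggWWWWWWWbbbbbbbbbbbbbbbbbbbbbbbbbbbbbbbbgWWWWWWWWWW
WWWWWWWWWbbbbbbbbbbbbbbbbbbbbbbbbbbbbbbbbWWWWWWWWWWW
WWWWWWWWgbbbbbbbbbbbbbbbbbbbbbbbbbbbbbbbbgWWWWWWWWWW
WWWWWWWWbbbbbbbbbbbbbbbbbbbbbbbbbbbbbbbbbbgggWWWggWW
gWWWWWWWbbbbbbbbbbbbbbbbbbbbbbbbbbbbbbbbbbggWWgggg..
.gWWWWWWbbbbbbbbbbbbbbbbbbbbbbbbbbbbbbbbbbgggggggg..
.ggWWWWWbbbbbbbbbbbbbbbbbbbbbbbbbbbbbbbbbbggWWgggg..
WWWWWWWgbbbbbbbbbbbbbbbbbbbbbbbbbbbbbbbbbbggWWggggg.
WWWWWWWbbbbbbbbbbbbbbbbbbbbbbbbbbbbbbbbbbbgggWgggggg
.gggWWWbbbbbbbb
[... 344 characters left out ...]
.......gg..
g.ggggggggggggggggggggggggggggg..................g..
g.ggggggggggggggggggggggggggg....................g..
ggg..........ggggggggbbbbbbbbgggggggg...........gg..
gg..................bbbbbbbbbb..................gg..
............ggggggggbbbbbbbbbbgggggggg..............
...........WWWWWWWWWbbbbbbbbbbWWWWWWWWg.............
..........gggggggggggggggggggggggggggggggggggggggggg
.........ggggggggggggggggggggggggggggggggggggggggggg
....................................................
....................................................
....................................................
....................................................
....................................................
```

```bash
python3 -m jog '{"jaw":[50,50,50,50,50,50,50,50,50,50],"slide":[[0,0,0],[0,0,-0.4],[0,0,-0.8],[0,0,-0.8],[-0.1,0.5,0],[-0.2,0.8,0],[-0.25,0.95,0],[-0.25,0.95,0],[-0.25,0.95,0],[-0.25,0.95,0]],"spin":[0,0,0,0,0,0,0,0,0,0]}' 30|grep pos; python3 -m jog '{"jaw":[50,50,50,50,50,50,50,50,50,50],"slide":[[-0.25,0.95,0],[-0.25,0.95,0],[-0.25,0.95,0],[-0.25,0.95,0],[-0.2,0.6,0],[-0.2,0.35,0.5],[0,0,0.9],[0,0,0.9],[0,0,0.9],[0,0,0.7]],"spin":[0,0,0,0,0,0,0,0,0,0]}'; python3 -m jog '{"jaw":[50,50,50],"slide":[[0,0,0.3],[0,0,0],[0,0,0]],"spin":[0,0,0]}'|grep -E "pos|force:"; python3 tilt.py
```

```text
ee_pos: [423.1, -97.7, 170.8]
time_s: 20.4
ee_pos: [476.6, 39.5, 52.3]
ee_rot: [-180.0, -0.1, 175.0]
force: [0.2, -0.7, -1.3]
gripper_width: 59.9
gripper_force: 30.0
ee_pos: [478.0, 39.5, 45.4]
force: [-0.0, -0.3, -0.2]
gripper_force: 30.0
[286. 184.] [279. 189.] (-41.0, 111.1) (-63.4, 97.6) ang -148.9
[278. 185.] [283. 181.] (-65.7, 111.8) (-49.7, 122.9) ang 34.8
```

```bash
for k in 1 2 3 4; do python3 -m jog '{"jaw":[50,50],"slide":[[0,0,0.12],[0,0,0]],"spin":[0,0]}' 20|grep -E "pos|force: \["; done
```

```text
ee_pos: [477.4, 39.5, 41.5]
force: [1.0, 0.2, -1.9]
ee_pos: [477.0, 39.5, 37.3]
force: [-0.5, -0.2, -0.9]
ee_pos: [476.9, 39.4, 33.5]
force: [-0.4, 0.4, -1.1]
ee_pos: [476.9, 39.5, 29.9]
force: [0.1, -0.5, -1.0]
```

```bash
for k in 1 2 3; do python3 -m jog '{"jaw":[50,50],"slide":[[0,0,0.09],[0,0,0]],"spin":[0,0]}' 20|grep -E "pos|force: \["; done
```

```text
ee_pos: [477.5, 39.5, 28.0]
force: [-0.6, -0.3, 2.8]
ee_pos: [478.8, 39.4, 26.7]
force: [-0.7, -2.0, 12.6]
ee_pos: [480.5, 39.3, 24.8]
force: [0.1, -2.4, 16.2]
```

```bash
python3 -m jog '{"jaw":[50,50,50,50],"slide":[[0.15,0,0],[0.2,0,0],[0.2,0,0],[0,0,0]],"spin":[0,0,0,0]}' 8|grep -E "pos|force: \["; python3 tilt.py;  python3 -m jog '{"jaw":[50,50,50],"slide":[[0.15,0,0.1],[0.15,0,0.1],[0,0,0]],"spin":[0,0,0]}' |grep -E "pos|force: \["; python3 tilt.py
```

```text
ee_pos: [462.4, 41.1, 23.4]
force: [1.7, 0.3, 8.1]
[280. 191.] [274. 197.] (-44.7, 90.0) (-64.4, 72.4) ang -138.2
[274. 191.] [279. 187.] (-63.1, 93.3) (-47.1, 104.4) ang 34.8
ee_pos: [452.8, 42.0, 16.9]
force: [1.0, 0.2, 5.1]
[276. 192.] [272. 198.] (-47.6, 88.7) (-61.1, 70.0) ang -125.8
[272. 192.] [277. 188.] (-59.8, 90.9) (-43.7, 102.0) ang 34.6
```

```bash
python3 -m jog '{"jaw":[50,50,50,50,50],"slide":[[0,0,0],[0.2,0,0],[0.3,0,0],[0.3,0,0],[0,0,0]],"spin":[0,0,0,0,0]}' 3|grep -E "pos|force: \["; python3 tilt.py
```

```text
ee_pos: [424.8, 43.8, 15.8]
force: [-1.8, -0.2, -1.6]
[268. 192.] [265. 198.] (-45.1, 93.4) (-55.7, 74.2) ang -118.9
[259. 198.] [268. 189.] (-73.7, 77.6) (-44.4, 103.6) ang 41.6
```

```bash
python3 -m jog '{"jaw":[50,50,50,50,50],"slide":[[0,0,0.1],[0.2,0,0.1],[0.2,0,0],[0.2,0,0],[0,0,0]],"spin":[0,0,0,0,0]}' 3|grep -E "pos|force: \["; python3 tilt.py;  python3 -m jog '{"jaw":[60,60.5,61,61.5,62,62.5],"slide":[[0,0,0],[0,0,0],[0,0,0],[0,0,0],[0,0,0],[0,0,0]],"spin":[0,0,0,0,0,0]}' 3|grep -E "force|width|pos"; python3 tilt.py
```

```text
ee_pos: [408.3, 45.4, 9.9]
force: [-0.0, 1.0, -0.4]
[262. 195.] [257. 207.] (-47.0, 86.2) (-65.5, 47.0) ang -115.3
[254. 199.] [260. 192.] (-72.0, 76.7) (-52.1, 97.5) ang 46.3
ee_pos: [410.0, 45.4, 10.2]
force: [-0.5, 1.0, -0.0]
gripper_width: 62.5
gripper_force: 0.0
[251. 200.] [257. 204.] (-82.1, 74.9) (-65.5, 57.6) ang -46.2
```

```bash
cat > cmap.py <<'E'
from snap import *
import sys
n,x0,x1,y0,y1,sx,sy=sys.argv[1],*map(int,sys.argv[2:])
m,i=snap(n,"c");hsv=cv2.cvtColor(np.ascontiguousarray(i),cv2.COLOR_BGR2HSV)
H,S,V=hsv[...,0],hsv[...,1],hsv[...,2]
k=np.where((H>=105)&(H<=125)&(S>150)&(V>40),'b',np.where((S<60)&(V>120),'W',np.where(V<70,'.','g')))
for r in range(y0,y1,sy): print(r,''.join(k[r,x0:x1:sx]))
E
python3 cmap.py side 235 300 170 220 1 1
```

```text
170 WWWWWWWWWWWWWWWWWWWWWWWg..............................ggggggggggg
171 WWWWWWWWWWWWWWWWWWWWWWWgg.............................ggggggggggg
172 WWWWWWWWWWWWWWWWWWWWWWWWg.............................ggWgggggggW
173 WWWWWWWWWWWWWWWWWWWWWWWWg.............................gWWWWgWWWWW
174 WWWWWWWWWWWWWWWWWWWWWWWWg.............................gWWWWWWWWWW
175 WWWWWWWWWWWWWWWWWWWWWWWWg.............................gWWWWWWWWWW
176 WWWWWWWWWWWWWWWWWWWWWWWWg.............................ggWWWWWWWWW
177 WWWWWWWWWWWWWWWWWWWWWWWWg.............................ggWWWWWWWWW
178 WWWWWWWWWWWWWWWWWWWWWWWWWg............................gWWWWWWWWWW
179 gWWWWWWWWWWWWWWWWWWWWWWWWg..........................ggWWWWWWWWWWW
180 gWWWWWWWWWWWWWWWWWWWWWWWWgg........................ggWWWWWWWWWWWW
181 ggWWWWWWWWWWWWWWWWWWWWWWWWgg.......................gWWWWWWWWWWWWW
182 ggWWWWWWWWWWWWWWWWWWWWWWWWggg......................gWWWWWWWWWWWWW
183 gggWWWWWWWWWWWWWWWWWWWWWWWWWgg.....................gggWWWWWWWWWWW
184 gggWWWWWWWWWWWWWWWWWWWWWWWWWWg......................gggggWWWWWWWW
185 gggggWWWWWWWWWWWWWWWWWWWWWWWWWg...............
[... 1699 characters left out ...]

210 gggggggggggggggggggggggggggggggggggggg............gggggggggggWWWW
211 gggggggggggggggggggggggggggggggggggggg............gggggggggggWWWW
212 gggggggggggggggggggggggggggggggggggggg............ggggggggggWWWWW
213 gggggggggggggggggggggggggggggggggggggg............ggggggggggWWWWW
214 gggggggggggggggggggggggggggggggggggggg...........gggggggggggWWWWW
215 ggggggggggggggggggggggggggggggggggggggg......gggggggggggggggWWWWW
216 ggggggggggggggggggggggggggggggggggggggggg.gggggggggggggggggggWWWW
217 ggggggggggggggggggggggggggggggggggggggggggggggggggggggggggggggWWW
218 ggggggggggggggggggggggggggggggggWWWWWggggggggggggggggggggggggggWW
219 ggggggggggggggggggggggggggWWWWWWWWWWWWWgggggggggggggggggggggggggg
```

```bash
python3 -m jog '{"jaw":[66,72,80,91,91,91,91,91,91],"slide":[[0,0,0],[0,0,0],[0,0,0],[0,0,0],[0,0,-0.2],[0,0,-0.5],[0,0,-0.9],[0,0,-1],[0,0,-1]],"spin":[0,0,0,0,0,0,0,0,0]}' 10|grep -E "time|pos|force|width"; python3 -m jog '{"jaw":[91,91,91,91,91,91,91],"slide":[[0,0,-1],[0,0,-1],[0,0,-1],[0,0,-1],[0,0,-0.6],[0,0,0],[0,0,0]],"spin":[0,0,0,0,0,0,0]}'|grep -E "time|pos|force"
cat >blue.py <<'E'
from snap import *
m,i=snap("wrist","b");hsv=cv2.cvtColor(np.ascontiguousarray(i),cv2.COLOR_BGR2HSV)
k=cv2.inRange(hsv,(100,110,25),(128,255,255));n,l,s,c=cv2.connectedComponentsWithStats(k)
np.set_printoptions(precision=1,suppress=True)
for q in range(1,n):
    if s[q,4]>300:
        h=cv2.findContours((l==q).astype(np.uint8),0,2)[0][0];ap=cv2.approxPolyDP(cv2.convexHull(h),2.5,True)[:,0]
        print("blob",s[q],"white px inside",int(((hsv[...,1]<70)&(hsv[...,2]>110)&(cv2.fillConvexPoly(np.zeros_like(k),cv2.convexHull(h),1)>0)).sum()))
        for p in ap: print(p,onz(m,p,56),onz(m,p,0))
E
python3 blue.py; python3 cmap.py side 220 310 180 235 1 2
```

```text
time_s: 25.65
ee_pos: [409.7, 45.4, 119.7]
force: [0.3, 0.6, -0.0]
gripper_width: 91.1
gripper_force: 0.0
time_s: 26.35
ee_pos: [409.5, 45.3, 255.9]
force: [-0.5, -0.1, -0.3]
gripper_force: 0.0
blob [ 297  109   51   81 3942] white px inside 0
[298 109] [326.6  24.2  56. ] [326.4  20.    0. ]
[347 111] [333.6  79.1  56. ] [334.5  83.2   0. ]
[345 189] [424.   70.7  56. ] [438.5  73.6   0. ]
[300 188] [418.   16.5  56. ] [431.6  11.2   0. ]
blob [ 456  213   67   46 1920] white px inside 54
[458 214] [468.3 208.3  56. ] [489.5 232.    0. ]
[499 215] [474.1 259.1  56. ] [496.1 290.4   0. ]
[520 237] [506.2 287.8  56. ] [533.1 323.5   0. ]
[521 249] [523.2 290.6  56. ] [552.7 326.7   0. ]
[513 258] [535.2 281.5  56. ] [566.5 316.2   0. ]
[499 258] [533.6 263.4  56. ] [564.6 295.4   0. ]
[479 249] [518.4 236.9  56. ] [547.2 264.9   0. ]
[457 227] [485.5 207.7  56. ] [509.3 231.3   0. ]
blob [  74  223   47   37 1077] white px inside 76
[120 243] [ 469.8 -220.6   56. ] [ 491.2 -261.7    0. ]
[108 258] [ 489.1 -241.9   56. ] [ 513.5 -286.2    0. ]
[ 75 255] [ 481.2 -283.2   56. ] [ 504.4 -
[... 2085 characters left out ...]
WWWWWWWWWWWWWWWWWWWgggggggggggggggg
222 gggggggggggggggggggggggggggggggggggggWWWWWWWWWWWWWWWWWWWWWWWWWWWWWWWWWWWWggggggggggggggggg
224 gggggggggggggggggggggggggggggggggggggWWWWWWWWWWWWWWWWWWWWWWWWWWWWWWWWWWWgggggggggggggggggg
226 ggggggggggggggggggggggggggggggggggggggWWWWWWWWWWWWWWWWWWWWWWWWWWWggggggggggggggggggggggggg
228 gggggggggggggggggggggggggggggggggggggggWWWWWWWWWWWWWWWWWWWWWWWgggggggggggggggggggggggggggg
230 ggggggggggggggggggggggggggggggggggggggggWWWWWWWWWWWWWWWWWWWWWWgggggggggggggggggggggggggggg
232 gggggggggggggggggggggggggggggggggggggggggWWWWWWWWWWWWWWWWWWWWWgggggggggggggggggggggggggggg
234 ggggggggggggggggggggggggggggggggggggggggggWWWWWWWWWWWWWWWWWWWWWggggggggggggggggggggggggggg
```

```bash
python3 - <<'E'
from snap import *
np.set_printoptions(precision=1,suppress=True)
m=pickle.load(open("w1.pkl","rb"))[0]
for p in((300,136),(440,130),(560,124),(700,120)): print(onz(m,((p[0]+.5)*.8-.5,(p[1]+.5)*.8-.5),0))
# tilt check: triangulate rim corner with the wrist pic b only at heights; side pic outline
m,i=pickle.load(open("b.pkl","rb"))
hsv=cv2.cvtColor(i,cv2.COLOR_RGB2HSV);H,S,V=[hsv[...,q] for q in range(3)]
for r in range(96,200,4): print(r,''.join('b' if 100<=H[r,c]<=128 and S[r,c]>110 else ('.' if V[r,c]<70 else 'W' if V[r,c]>170 else 'g') for c in range(285,360,1)), V[r,322],V[r,300])
print("tray strip")
E
```

```text
[ 334.1 -100.     0. ]
[334.7  77.5   0. ]
[334.3 228.4   0. ]
[337.4 403.4   0. ]
96 ggggggggggggggggggggggggggggggggggggggggggggggggggggggggggggggggggggggggggg 143 146
100 ggggggggggggggggggggggggggggggggggggggggggggggggggggggggggggggggggggggggggg 143 145
104 ggggggggggggggggggggggggggggggggggggggggggggggggggggggggggggggggggggggggggg 144 147
108 ggggggggggggggggggggggggggggggggggggggggggggggggggggggggggggggggggggggggggg 158 159
112 gggggggggggWbbbbbbbbbbbbbbbbbbbbbbbbbbbbbbbbbbbbbbbbbbbbbbbbbbbgggggggggggg 154 150
116 gggggggggggWbbbbbbbbbbbbbbbbbbbbbbbbbbbbbbbbbbbbbbbbbbbbbbbbbbbgggggggggggg 121 79
120 WWWWWWWWWWWWbbbbbbbbbbbbbbbbbbbbbbbbbbbbbbbbbbbbbbbbbbbbbbbbbbbgggggggggggg 212 100
124 WWWWWWWWWWWWbbbbbbbbbbbbbbbbbbbbbbbbbbbbbbbbbbbbbbbbbbbbbbbbbbbgggggggggggg 214 80
128 WWWWWWWWWWWWbbbbbbbbbbbbbbbbbbbbbbbbbbbbbbbbbbbbbbbbbbbbbbbbbbbgggggggggggg 212 81
132 WWWWWWWWWWWWWbbbbbbbbbbbbbbbbbbbbbbbbbbbbbbbbbbbbbbbbbbbbbbbbbbgggggggggggg 211 92
136 WWWWWWWWWWWWWbbbbbbbbbbbbbbbbbbbbbbbbbbbbbbbbbbbbbbbbbbbbbbbbbbgggggggggggg 211 94
140 WWWWWWWWWWWWWbbbbbbbbbbbbbbbbbbbbbbbbbbbbbbbbbbbbbb
[... 570 characters left out ...]
WWWWWWWbbbbbbbbbbbbbbbbbbbbbbbbbbbbbbbbbbbbbbbbbbbbbbbbbggggggggggggg 181 111
172 WWWWWWWWWWWWWbbbbbbbbbbbbbbbbbbbbbbbbbbbbbbbbbbbbbbbbbbbbbbbbbggggggggggggg 183 114
176 WWWWWWWWWWWWWWbbbbbbbbbbbbbbbbbbbbbbbbbbbbbbbbbbbbbbbbbbbbbbbbggggggggggggg 181 120
180 WWWWWWWWWWWWWgbbbbbbbbbbbbbbbbbbbbbbbbbbbbbbbbbbbbbbbbbbbbbbbbggggggggggggg 127 110
184 WWWWWWWWWWWWWgbbbbbbbbbbbbbbbbbbbbbbbbbbbbbbbbbbbbbbbbbbbbbbbbggggggggggggg 94 89
188 WWWWWWWWWWWWWggbbbbbbbbbbbbbbbbbbbbbbbbbbbbbbbbbbbbbbbbbbbbbbgggggggggggggg 90 93
192 WWWWWWWWWWWWWWWWWgggggggggggggggggggggggggggggggggggggggggggggggggggggggggg 106 214
196 WWWWWWWWWWWWWWWWWWggggggggggggggggggggggggggggggggggggggggggggggggggggggggg 108 229
tray strip
```

```bash
python3 -m jog '{"jaw":[91,91,91,91,91,91,91,91,91,60],"slide":[[-0.3,-0.885,0],[-0.3,-0.885,0],[-0.3,-0.885,0],[-0.3,-0.885,0],[-0.3,-0.885,0],[-0.3,-0.885,0],[-0.3,-0.885,0],[-0.3,-0.885,0],[-0.3,-0.885,0],[0,0,0]],"spin":[0,0,0,0,0,0,0,0,0,0]}'|grep -E "time|pos"; python3 -m jog '{"jaw":[60,60],"slide":[[0,0,0],[0,0,0]],"spin":[0,0]}'|grep pos
python3 - <<'E'
from snap import *
np.set_printoptions(precision=1,suppress=True)
m,i=snap("wrist","v1");g=cv2.cvtColor(np.ascontiguousarray(i),cv2.COLOR_BGR2GRAY)
c=np.array([391.2,-249.1,35.]);ex=np.array([.996,-.089,0]);ey=np.array([.089,.996,0])
# rectify tray at ball height: 1 px = 0.25 mm
src=np.float32([proj(m,c+a*ex+b*ey+[0,0,8]) for a,b in((-40,-40),(40,-40),(40,40),(-40,40))])
W=cv2.warpPerspective(g,cv2.getPerspectiveTransform(src,np.float32([[0,0],[320,0],[320,320],[0,320]])),(320,320),flags=cv2.INTER_CUBIC)
np.save("W.npy",W)
cc=cv2.HoughCircles(cv2.GaussianBlur(W,(7,7),0),cv2.HOUGH_GRADIENT,1,22,param1=50,param2=13,minRadius=24,maxRadius=40)
print(None if cc is None else (cc[0]/4-[40,40,0]))
ch=" .:-=+*#%@"
for r in W[::12,::6]: print(''.join(ch[min(9,v//26)] for v in r))
hsv=cv2.cvtColor(np.ascontiguousarray(i),cv2.COLOR_BGR2HSV)
k=cv2.inRange(hsv,(0,150,70),(8,255,255))|cv2.inRange(hsv,(172,150,70),(180,255,255));n,l,s,ce=cv2.connectedComponentsWithStats(k)
for q in range(1,n):
  if s[q,4]>60: print("red",s[q],ce[q])
print("pred knob",proj(m,np.array([491,-258,114.])),proj(m,np.array([491,-258,86.])))
E
```

```text
time_s: 27.45
ee_pos: [469.7, -202.2, 254.2]
ee_pos: [469.1, -198.9, 255.4]
[[ 24.1 -25.9   7.4]
 [ 29.1   6.6   8.7]
 [ 26.6 -14.1   8.1]
 [ -6.6  -7.1   8.9]
 [ -2.6   9.9   9.3]
 [ 27.1  20.6   6.7]]
%%=-------------------------------------------------=*
%#=-------------------------------------------------=*
%#=-+******+=====+==**#**====++==+****+===++===+**+==*
%%=-=**++++==========+++==============+*#%@@%%#*+====*
%%=-=====+**++++++==+=++**++++++===++**#%%@@@%%#*+===*
%%=-=+==+#@@@@@@@@%%%%%@@@@@@@@@%%%%%@%##%%%%%#**#*==+
%%==**=+#@@@@@@@@@@@@@@@@@@@@@@@@@@@@@@#*+***+++#%*==+
%%+=**=+#@@@@@@@@@@@@@@@@@@@@@@@@@@@@@@%#*+****#%%*==+
%%+-===+#@@@@@@@@@@@@%%%%%@@@@@@@@@@@@@@%%%%@@%%%#+==+
%%+-===+#@@@@@@@@@@%%@@@%%#%@@@@@@@@@@@@%%%@@@@%%#+==+
%%+-===*%@@@@@@@@@%%%@@@@%##%@@@@@@@@@@@%#%%%%%%#*+==+
%%+-===*@@@@@@@@@%%%%%%%%%#*#@@@@@@@@@@@#**####*++===+
%#=-===*%@@@@@@@@@%######*++#@@@@@@@@@@@@%*++++=+++==+
%#=-===+*%@@@@@@@@@%*+====+*%@@@@@@@@@@@@%%#%%%###*==+
%%+-=+=+*%@@@@@@@@@@%%####%%@@@@@@@@@@@@%%%@@@@%%#+==+
%%+=*+=+#@@@@@@@@@@@@@%%%%%%%%@@@@@@@@@@%%%@@@@%%#+==+
%%+=#*++#@@@@@@@@@@@%%%@@@@%%##@@@@@@@@@%##%%%%##+===+
%%+=*+=+#@@@@@@@@@@@%%%@@@@%%#*%@@@@@@@@%#*****++++==+
%%+-===+#@@@@@@@@@@@%##%%%%#*++#@@@@@@@@@@%#*****#*==+
%%+-===+#@@@@@@@@@@@@%#***++=+#%@@@@@@@@@%%%%%%%%#*==+
%%+-===*%@@@@@@@@@@@@@@%%%%###@@@@@@@@@@%%%@@@@%%#+==+
%%+--==*%@@@@@@@@@@@@@@@@@@@@@@@@@@@@@@@%#%%@@%%#*+==+
%%+-===+*%@@@@@@@@@@@@@@@@@@@@@@@@@@@@@@%#######*+===+
%%+-====+%@@@@@@@@@@@@@@@@@@@@@@@@@@@@@@@%##*+++**+==+
%%**#####%@@@@@@@@@%@%%%%@@@@@@@%%%%%%%%@@@@%%%@@@%%##
%###########*#**#************************************+
%%#****=-------===----------------------==------------
red [258 200  24  26 470] [269.3 212.8]
pred knob [268.7 216.6] [272.7 208.5]
```

```bash
python3 -m jog '{"jaw":[60,60,60,60,60,60,60],"slide":[[-0.3,-0.65,0.5],[-0.3,-0.65,0.9],[-0.3,-0.6,0.9],[0,0,0.9],[0,0,0],[0,0,0],[0,0,0]],"spin":[0,0,0,0,0,0,0]}'|grep -E "time|pos|width"; python3 - <<'E'
from snap import *
np.set_printoptions(precision=1,suppress=True)
m,i=snap("wrist","v2")
hsv=cv2.cvtColor(np.ascontiguousarray(i),cv2.COLOR_BGR2HSV)
k=cv2.inRange(hsv,(0,150,70),(8,255,255))|cv2.inRange(hsv,(172,150,70),(180,255,255));n,l,s,ce=cv2.connectedComponentsWithStats(k)
for q in range(1,n):
  if s[q,4]>60: print("red",s[q],ce[q], onz(m,ce[q],100)); m1=pickle.load(open("v1.pkl","rb"))[0];print(tri((m1,(269.3,212.8)),(m,ce[q])))
print("pred",proj(m,np.array([491,-258,100.])))
E
```

```text
time_s: 28.4
ee_pos: [492.5, -258.7, 162.1]
gripper_width: 60.2
red [95 90 10 10 74] [99.8 94.4] [ 388.5 -406.8  100. ]
(array([ 408.8, -208.2,  385.8]), [10.1, 10.1])
red [307 197  33  38 974] [323.  215.7] [ 491.4 -259.2  100. ]
(array([ 490.3, -259.1,  103.2]), [0.0, 0.0])
pred [324.4 215.1]
```

```bash
python3 -m jog '{"jaw":[60,60,60,60,60,45,35,28,20,20],"slide":[[0.05,0,0.6],[0,0,0.9],[0,0,0.9],[0,0,0.3],[0,0,0],[0,0,0],[0,0,0],[0,0,0],[0,0,0],[0,0,0]],"spin":[0,0,0,0,0,0,0,0,0,0]}' 40; python3 -m jog '{"jaw":[15,15,15],"slide":[[0,0,0],[0,0,0],[0,0,0]],"spin":[0,0,0]}' 40
```

```text
time_s: 29.45
ee_pos: [490.4, -258.5, 79.7]
ee_rot: [180.0, 0.1, 174.9]
force: [0.4, 1.0, 3.2]
gripper_width: 23.9
gripper_force: 40.0
time_s: 29.75
ee_pos: [490.4, -258.5, 79.7]
ee_rot: [180.0, 0.0, 174.9]
force: [0.2, 2.6, 5.6]
gripper_width: 23.9
gripper_force: 40.0
```

```bash
python3 -m jog '{"jaw":[15,15,15,15],"slide":[[0,0,-0.2],[0,0,-0.2],[0,0,0],[0,0,0]],"spin":[0,0,0,0]}' 45; python3 -m jog '{"jaw":[15,15,15,15,15],"slide":[[0,0.2,0],[0,0.2,0],[0,0,0],[0,0,0],[0,0,0]],"spin":[0,0,0,0,0]}'|grep -E "pos|force"
```

```text
time_s: 30.15
ee_pos: [490.2, -258.8, 90.8]
ee_rot: [180.0, 0.0, 175.0]
force: [3.7, 1.0, -6.4]
gripper_width: 23.6
gripper_force: 45.0
ee_pos: [491.3, -246.3, 91.2]
force: [4.0, 1.4, -7.6]
gripper_force: 45.0
```

```bash
python3 -m jog '{"jaw":[15,15,15,15,15,15],"slide":[[0,0.25,0],[0,0.25,0],[0,0.25,0],[0,0,0],[0,0,0],[0,0,0]],"spin":[0,0,0,0,0,0]}'|grep -E "pos|force"; python3 -m jog '{"jaw":[15,15,15,15,15],"slide":[[0,0,0.1],[0,0,0.1],[0,0,0],[0,0,0],[0,0,0]],"spin":[0,0,0,0,0]}'|grep -E "pos|force"
```

```text
ee_pos: [493.3, -224.0, 91.2]
force: [5.3, 0.9, -7.7]
gripper_force: 45.0
ee_pos: [493.3, -224.4, 85.1]
force: [4.5, 2.6, -5.9]
gripper_force: 45.0
```

```bash
python3 -m jog '{"jaw":[15,15,15,15,15],"slide":[[0,0,0.1],[0,0,0.1],[0,0,0.04],[0,0,0],[0,0,0]],"spin":[0,0,0,0,0]}'|grep -E "time|pos|force|width"
```

```text
time_s: 32.25
ee_pos: [493.6, -223.9, 79.7]
force: [1.3, 5.2, 6.9]
gripper_width: 23.4
gripper_force: 45.0
```

```bash
python3 - <<'E'
from h import *
s=env.state();print(s["ee_pos"],s["force"],s["gripper_force"]);print(env.job_done())
E
```

```text
[ 493.57853011 -223.85523565   79.68812805] [1.2890275  5.15929447 6.88980179] 45.00157499453053
the job is handed in; nothing more can be done
None
```

I handed the job in at about 32 s (the judge gave no verdict). All six balls showed in the tray before the slide. The scoop stands empty and upright on the bench, overhanging the front edge by about 5 mm. The section is about 35 mm towards the green cap. By tool height and force the pin is fully down, with the knob still gripped at 45 N.

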